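# Fit the keyed spindle into the turntable hub and hold it home

## Robot

A 7-joint arm with a two-finger parallel gripper is mounted at the origin on a cart in front of the work surface, level with it; the furniture and walls round the work are solid. World frame = base frame: x ahead of the robot, y to its left, z up, the work surface at z = 0. Lengths are in m, angles in rad, forces in N, time in s.
With the tool pointing down it reaches from about 0.4 to 0.875 m from the base axis. Payload 19.3 kg.
Tool frame: the origin (TCP) lies at the very end of the fingers, on their centre line; the grasp point (between the pads) lies 19 mm behind it; z points along the fingers, y is the line along which they close (so a half turn about z gives the same grasp; the last joint's range is limited). The gripper opens to 85 mm and grips with 20 to 120 N. Pads are 22 mm wide; open, the fingers measure 114 mm over their backs; the gripper's body (76 mm by 85 mm) begins 54 mm behind the grasp point. The pads swing forward as they close: fully open they stand 13 mm farther back than shut.
Start: joints at [-1.245, 0.521, -0.036, 1.599, 0.021, 1.021, -0.113], TCP at [0.241, 0.577, 0.231] pointing down, gripper open.
Joint ranges: [-2.91, 2.91], [-0.3, 2.13], [-1.5, 1.42], [0.17, 2.43], [-1.26, 4.41], [0.16, 1.93], [-2.52, 2.52]. Speed limits (rad/s): [1.89, 1.89, 2.39, 2.39, 3.01, 3.01, 3.01].

## Interface

Orientations are given as [roll, pitch, yaw] about the fixed x, y, z axes, in that order (R = Rz(yaw) Ry(pitch) Rx(roll)).
In Python, from workcell import bot gives the robot as it stands. The module is installed in compiled form; this text tells all that it offers.
- The arm moves only by the tool apply_moves, never from a script. Its arguments are lists of equal length, an entry for each row: "claw": the finger opening in m, from 0 to 0.0854; "xyz": the shift along the tool's x, y, z in m, a list of three; "twist": the turn, a rotation vector about the tool's x, y, z in rad, a list of three. A call has 1 to 20 rows; each row shifts and turns the commanded pose from where the row before left it, along the tool's axes as they then stand; what a row does not reach is not made up. A row lasts 1/10 s, in which the tool goes at most 50 mm and 8.59 degrees, less where a joint would pass 70% of its speed; a pose out of reach is approached as far as the arm can. A call with a gripper value outside its range is refused whole. The fingers move at their own pace and stop on an object; "force" is the grip in N (left out, the last holds). Time passes only in rows, so rows that do not move let the fingers close. It gives the time, the measured TCP pose, the force, the opening and the grip force at its end, in the units of the state.
- bot.observe(): the state, without advancing time (a new reading comes with each control period).
- bot.grab_frame(name): name is "side" or "top"; returns a dict with "img" (400x640x3 uint8, red, green, blue), "vfov" (degrees; the focal length in pixels is half the picture's height over the tangent of half this angle, whatever the lens; pixels are square), "cx", "cy" (the principal point, pixels), "view" (4x4, takes a point from world to camera coordinates). Camera axes: x right, y up, looking along -z (the intrinsics and any distortion apply to the point x, -y, -z); pixel columns grow to the right and rows downward; lengths in m; the calibration is good to about 2 mm. A picture is of the moment at which its call begins. There is no depth.
- bot.job_done(): hands the job in; it is judged then, once.
Trained networks look in the newest picture that a camera, given by its name, has taken for a name from the list of things; names that differ only in an ending like _2 or _b are one class to them, and where a whole thing is asked for, a point or a joint stands for the part that bears it (a point fixed in the world has none). Each returns a list of dicts, best first, with "score" (0 to 1); they miss things now and then, are a little off and sometimes report something else, mostly with a low value. They report only what shows in the picture. A call takes as long as a camera call. They do not tell look-alikes from the thing itself.
- bot.find_in(camera, query): "position" ([x, y, z] in m, in world coordinates, good to about 4 mm: the middle of the surface that is visible of it).
The state is a dict: "clock": time; "qpos": joint angles; "qd": joint speeds; "joint_efforts": joint torques, N m; "position": TCP position; "tool_rot": TCP orientation; "force": force on the tool from outside, world axes, zero at the start; "moment": the same for the moment, N m; "grip_width": finger opening in m; "finger_force": force on a finger pad.
Only numpy, scipy, OpenCV 4.12 (cv2) and the standard library are available. Lean on these libraries where they do the work, as an engineer would, in place of code of your own. Each camera call takes 0.05 s, during which the arm holds its last target. There are 200 camera calls.

## Task

Take the keyed spindle out of its wooden stand and push its shaft into the hub of the green turntable base, turning it until its key slips into the keyway, then keep pushing against the ejector spring until the collar sits flush on the hub. Finish while still gripping the spindle and pressing it firmly home, because the spring would lift it out before the grub screw is tightened. Leave the paint bottles and the cream bottle behind the work where they are.

Things in the scene. Friction and masses are not known exactly. Their poses are not given: they have to be found in the camera images.
- spindle: Loose turntable spindle, 94 mm tall, 0.13-0.21 kg, hanging upright in the stand by its collar, foot 6 mm above the table. Origin: centre of the foot; z up the shaft; x towards its key (red marks on collar and block top show that side). Steel shaft 24 mm in diameter up to z = 36 mm, foot chamfered 3 x 4 mm; aluminium collar 54 mm in diameter, z = 36 to 41 mm.
- grip (a point): Middle of the spindle's black flat-sided grip block, on the axis, 63 mm above the spindle's origin; the block is 30 mm along x, 22 mm along y (grip it across y), z = 41 to 85 mm, with a thin stud (10 mm) on it up to 94 mm.
- key (a point): Lower end of the spindle's dark key, at x = 14 mm, z = 10 mm in the spindle's frame. The key is 6 mm wide (lowest 2.5 mm: 4 mm), reaches 17.5 mm from the axis and runs up to the collar. Below it the lowest 10 mm of shaft are plain and enter the bore at any angle.
- collar_seat (a point): Centre of the underside of the spindle's collar, 36 mm above the spindle's origin; same axes as the spindle.
- stand: Fixed light wooden block, 74 x 74 x 42 mm, with an upright square through hole, 39 mm wide, in which the spindle hangs. Origin: centre of its underside.
- turntable_base: Fixed green cast base: round foot 124 mm in diameter, 12 mm thick, with an upright hub about 60 mm in diameter in its middle, whose brass bush stands up to z = 52 mm. Origin: centre of the underside, z up, x towards the keyway (a red stripe on the foot marks that side). Home is with the collar on the bush; the spindle's foot is then at z = 16 mm.
- hub_face (a point): Centre of the bush's top face, the bore's mouth, 52 mm above the base's origin; axes as the base. Bore 27 mm wide, 40 mm deep; on its +x side a keyway 9 mm wide reaches 21 mm from the axis, over the full depth. The spindle fits when its x axis points the same way as the base's, within about 0.1 rad.
- ejector (a joint): Spring-loaded ejector pin inside the bore, value in m, 0 = fully up (its top then 24 mm below the hub face), growing as the shaft pushes it down; 0.012 when the spindle is home. It pushes up with 4 N at 0 and about 9 N at 0.012, more than the spindle's weight, so a released spindle rises.
- paint_teal: Teal paint bottle with black cap, 39 x 39 x 74 mm, bystander, origin at the centre of its underside.
- paint_rose: Pink paint bottle with black cap, 39 x 39 x 74 mm, bystander, origin at the centre of its underside.
- thinner_bottle: Cream-coloured bottle with black cap, 49 x 49 x 110 mm, bystander, origin at the centre of its underside.
Not all that is in view belongs to the job. What is shaped like the turntable_base but purple or turquoise is not meant.

How it is judged:
On the way, in this order (a step that is already met when the one before it is completed fails the run):
1. the spindle is lifted clear of its stand in the fingers (height (world z) of spindle above 0.052 m and contact force between the fingers and spindle above 2 N), for 0.1 s.
2. the key is in the keyway: shaft upright in the bore, its foot more than 19 mm below the hub face (z of spindle in the frame of hub_face below -0.019 m and horizontal distance between spindle and hub_face below 0.004 m and angle between the x axis of spindle and the x axis of turntable_base, either way round below 0.25 rad), for 0.1 s.
At the end, for the whole second after the job is handed in: The fingers still grip the spindle and press it home: collar within 2 mm of the hub face and pressing on the base with more than 2 N, axis within 4 mm, upright within 0.08 rad, key in the keyway (aligned within 0.25 rad), ejector pushed down more than 9.5 mm, spindle at rest (z of collar_seat in the frame of hub_face below 0.002 m and horizontal distance between collar_seat and hub_face below 0.004 m and angle between the x axis of spindle and the x axis of turntable_base, either way round below 0.25 rad and angle between spindle's own z axis and vertical below 0.08 rad and value of joint ejector above 0.0095 m and contact force between the fingers and spindle above 2 N and contact force between spindle and turntable_base above 2 N and linear speed of spindle below 0.02 m/s); the arm keeps its last pose, push and grip.
It fails at once if a paint bottle or the cream bottle is shifted by more than 25 mm or tipped (distance of any of paint_teal, paint_rose, thinner_bottle from where it was at the start of the episode above 0.025 m or angle between any of paint_teal, paint_rose, thinner_bottle's own z axis and vertical above 0.6 rad).
It also fails if it takes over 42 s, if anything falls off the work surface, if the arm or the gripper's body presses on something with over 40 N, if the wrist force passes 120 N, or if a joint passes its speed limit or range.

## Working session

There is one attempt and no reset: what is moved stays moved. The work goes in short steps, Python scripts to look and compute and a tool call to move; the robot and the scene stay as the last step left them, time stands still between calls to the robot, and variables do not carry over. Pictures are saved under pics/ and viewed, at most 10 in all, crops included, and the job is handed in when it is done.

Besides the shell and the picture viewer there is one more tool, called after ">>>" as name(argument=value, ...) on one line, values as JSON. apply_moves: Moves the arm, as the interface text tells. Its arguments: {"type":"object","properties":{"claw":{"type":"array"},"xyz":{"type":"array"},"twist":{"type":"array"},"force":{"type":"number"}},"required":["claw","xyz","twist"]}

```bash
mkdir -p pics; cat > h.py <<'E'
import numpy as np, cv2
from workcell import bot
def grab(n,save=None):
    f=bot.grab_frame(n)
    if save: cv2.imwrite('pics/'+save,f['img'][:,:,::-1])
    return f
def K(f):
    fl=f['img'].shape[0]/2/np.tan(np.radians(f['vfov'])/2); return fl
def proj(f,p):
    c=np.array(f['view'])@np.r_[p,1]; x,y,z=c[0],-c[1],-c[2]; fl=K(f)
    return np.array([f['cx']+fl*x/z, f['cy']+fl*y/z])
def back(f,u,v,z):
    V=np.array(f['view']); R,t=V[:3,:3],V[:3,3]; o=-R.T@t; fl=K(f)
    d=R.T@np.array([(u-f['cx'])/fl,-(v-f['cy'])/fl,-1]); return o+d*(z-o[2])/d[2]
E
python3 - <<'E'
from h import *
for c in('top','side'):
    f=grab(c,c+'0.png'); print(c,{k:v for k,v in f.items() if k!='img'})
    for q in('spindle','stand','turntable_base','hub_face','paint_teal','paint_rose','thinner_bottle'):
        for r in bot.find_in(c,q)[:4]: print(q,np.round(r['position'],3),round(r['score'],2),proj(f,r['position']).round())
s=bot.observe();print(s)
E
```

```text
top {'vfov': 57.62739016630289, 'cx': 325.0390665223687, 'cy': 203.70935136707328, 'view': array([[-0.00452973, -0.99967561,  0.02506289, -0.03054469],
       [ 0.99920466, -0.00353181,  0.03971857, -0.52927099],
       [-0.03961716,  0.02522287,  0.99889653, -0.93756959],
       [ 0.        ,  0.        ,  0.        ,  1.        ]])}
spindle [ 0.499 -0.167  0.05 ] 0.82 [379. 215.]
stand [ 0.508 -0.164  0.04 ] 0.92 [377. 211.]
turntable_base [0.464 0.124 0.014] 0.86 [264. 229.]
turntable_base [ 0.355 -0.144  0.012] 0.63 [368. 270.]
hub_face [ 0.461 -0.038  0.012] 0.94 [327. 230.]
hub_face [0.462 0.125 0.011] 0.85 [264. 230.]
hub_face [ 0.36  -0.145  0.016] 0.71 [369. 269.]
hub_face [ 0.501 -0.168  0.045] 0.52 [379. 214.]
paint_teal [ 0.712 -0.193  0.069] 0.56 [390. 129.]
paint_teal [ 0.505 -0.16   0.043] 0.47 [376. 213.]
paint_rose [0.652 0.167 0.073] 0.75 [243. 152.]
thinner_bottle [0.709 0.002 0.079] 0.68 [311. 129.]
side {'vfov': 54.67103192699454, 'cx': 322.16417806108194, 'cy': 199.57293229181906, 'view': array([[ 9.99644501e-01, -1.57964139e-02, -2.14789469e-02,
        -5.4392
[... 1015 characters left out ...]
191.]
{'clock': 0.8, 'qpos': array([-1.24518125,  0.5213939 , -0.03629803,  1.59952007,  0.0211795 ,
        1.02111048, -0.11281602]), 'qd': array([-0.00043671,  0.00201711, -0.00038235, -0.00106191, -0.00115874,
        0.00023898, -0.00079168]), 'joint_efforts': array([-1.00921814e-03, -9.26785970e+01,  1.97806165e+00, -3.70231712e+01,
        1.80683762e-02,  2.08239697e-03, -5.81625773e-05]), 'position': array([0.24098619, 0.57664744, 0.23128741]), 'tool_rot': array([-3.14154380e+00, -1.26225555e-05,  2.74570658e+00]), 'force': array([ 0.30262994,  0.31873088, -0.31054551]), 'moment': array([-0.07394492,  0.08492582, -0.0392923 ]), 'finger_force': 0.0, 'grip_width': 0.08576625952446697}
```

View pics/top0.png

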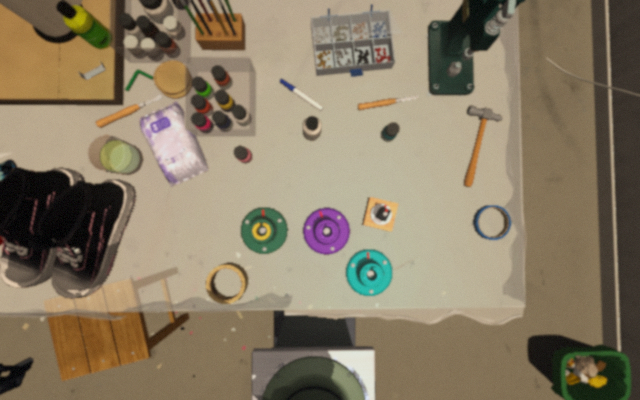

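View pics/side0.png

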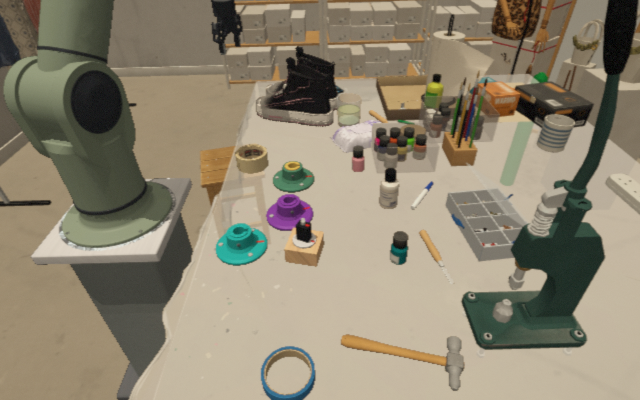

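Top picture: three bases, green at (264,230), purple at (327,231) and turquoise at (369,270). Green with the brass bush is the one meant. The spindle in its stand is at (380,214), and the bottles are at (390,130), (312,128) and (243,154). I'll confirm with an enlarged crop.

```bash
python3 - <<'E'
from h import *
t=cv2.imread('pics/top0.png')
a=cv2.resize(t[200:260,234:294],(390,390),interpolation=cv2.INTER_CUBIC)
b=cv2.resize(t[190:240,355:405],(390,390),interpolation=cv2.INTER_CUBIC)
cv2.imwrite('pics/crop.png',np.hstack([a,b]))
f=grab('top')
im=f['img'].astype(int)
# red pixels
r,g,b_=im[...,0],im[...,1],im[...,2]
m=((r>120)&(g<90)&(b_<90)).astype(np.uint8)
n,l,st,ce=cv2.connectedComponentsWithStats(m)
for i in range(1,n):
    x,y=ce[i]
    if 230<x<410 and 190<y<290: print('red',ce[i].round(1),st[i,4])
hsv=cv2.cvtColor(f['img'],cv2.COLOR_RGB2HSV)
sub=hsv[200:260,234:294]
mg=cv2.inRange(sub,(55,60,25),(95,255,200)); ys,xs=np.nonzero(mg); 
h=cv2.convexHull(np.c_[xs,ys].astype(np.int32)); print('foot ellipse',cv2.fitEllipse(h))
my=cv2.inRange(sub,(18,110,90),(35,255,255)); ys,xs=np.nonzero(my); print('brass',xs.mean()+234,ys.mean()+200,len(xs),np.ptp(xs),np.ptp(ys))
E
```

```text
red [385.6 209.8] 8
red [262.9 212.4] 14
red [321.3 215.7] 3
red [368. 258.] 1
foot ellipse ((29.762258529663086, 30.18895721435547), (44.824832916259766, 45.165489196777344), 30.464372634887695)
brass 260.94323144104806 231.0 229 18 18
```

View pics/crop.png

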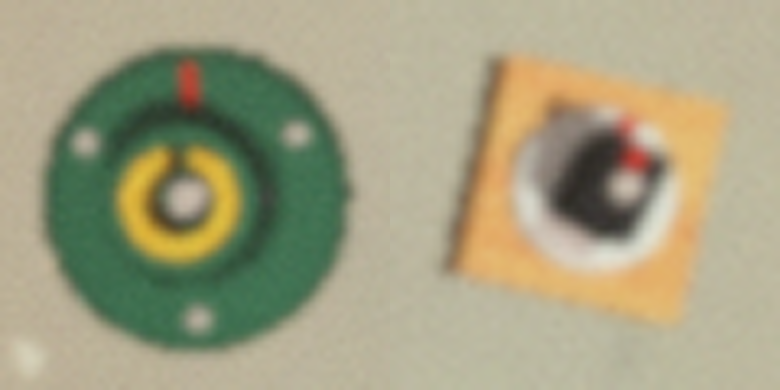

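The left crop shows the green foot centred at about (263.8,230.2) with its red stripe at (262.9,212.4); the brass bush is centred near (261.7,231.4), keyway up. The right crop shows the collar centred at (381.5,214.4), the stud at (385.4,213.8), red block mark at (386.4,210.3) and red collar mark at (385.4,206). The green base fits the description.

```bash
python3 - <<'E'
from h import *
f=grab('top')
B=lambda u,v,z:back(f,u,v,z)
foot=B(263.8,230.2,.012);br=B(261.7,231.4,.052);rs=B(262.9,212.4,.012);kw=B(261.4,223.8,.052)
print('foot',foot,'brass',br,'stripe',rs,'kw',kw)
for n,c,k in(('stripe',foot,rs),('kw',br,kw)): d=k-c;print(n,np.arctan2(d[1],d[0]),np.hypot(*d[:2]))
co=B(381.5,214.4,.047);st=B(385.4,213.8,.1);rb=B(386.4,210.3,.091);rc=B(385.4,206,.047)
print('collar',co,'stud',st,'rb',rb,'rc',rc)
for n,c,k in(('block',st,rb),('collar',co,rc)): d=k-c;print(n,np.arctan2(d[1],d[0]),np.hypot(*d[:2]))
g=grab('side')
for n,p in(('brass',[*br[:2],.052]),('foot',[*foot[:2],.0]),('stud',[*st[:2],.1]),('collar',[*co[:2],.047]),('rc',rc),('kwstripe',rs)): print(n,proj(g,p).round(1))
t=g['img'][:,:,::-1]
a=cv2.resize(t[155:200,264:324],(520,390),interpolation=cv2.INTER_CUBIC)
b=cv2.resize(t[210:270,275:335],(280,280),interpolation=cv2.INTER_CUBIC);b=cv2.copyMakeBorder(b,0,110,0,0,cv2.BORDER_CONSTANT)
cv2.imwrite('pics/crops.png',np.hstack([a,b]))
E
```

```text
foot [0.46107141 0.12614285 0.012     ] brass [0.45942186 0.12561616 0.052     ] stripe [0.50712564 0.12856483 0.012     ] kw [0.47822556 0.12640129 0.052     ]
stripe 0.052541384845465014 0.04611786974706943
kw 0.04172995023240079 0.018820086046617602
collar [ 0.50029007 -0.1737488   0.047     ] stud [ 0.50116488 -0.17345256  0.1       ] rb [ 0.50964005 -0.17768027  0.091     ] rc [ 0.52139931 -0.18384145  0.047     ]
block -0.462715118503317 0.009471121041365342
collar -0.44598714855006283 0.023397897494642973
brass [291.5 165.8]
foot [293.3 180.6]
stud [302.7 221.1]
collar [303.6 239. ]
rc [312.9 241.8]
kwstripe [308.8 176.3]
```

View pics/crops.png

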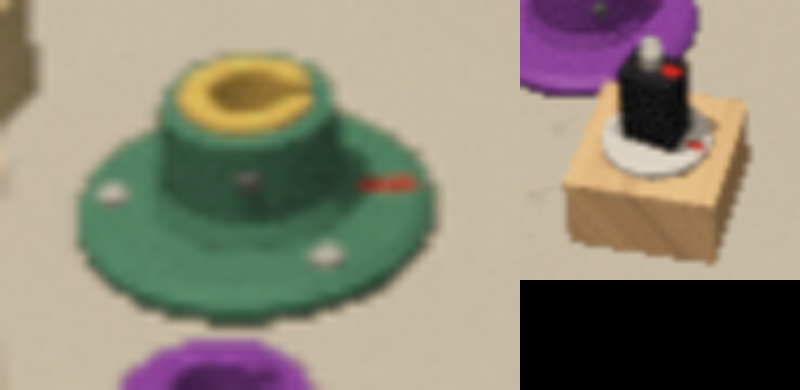

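Both cameras agree to about 1 px. Spindle at (0.5007,−0.1736) with yaw −0.455; base at (0.4605,0.1258) with yaw 0.047. Now going above the spindle.

>>> apply_moves(claw=[0.07,0.07,0.07,0.07,0.07,0.07,0.07,0.07,0.07,0.07,0.07,0.07,0.07,0.07,0.07,0.07,0.07,0.07,0.07,0.07], xyz=[[-0.0282,-0.0254,0],[-0.0282,-0.0254,0],[-0.0282,-0.0254,0],[-0.0282,-0.0254,0],[-0.0282,-0.0254,0],[-0.0282,-0.0254,0],[-0.0282,-0.0254,0],[-0.0282,-0.0254,0],[-0.0282,-0.0254,0],[-0.0282,-0.0254,0],[-0.0282,-0.0254,0],[-0.0243,-0.0349,0],[-0.0243,-0.0349,0],[-0.0243,-0.0349,0],[-0.0243,-0.0349,0],[-0.0243,-0.0349,0],[-0.0243,-0.0349,0],[-0.0243,-0.0349,0],[-0.0243,-0.0349,0],[-0.0243,-0.0349,0]], twist=[[0,0,0],[0,0,0],[0,0,0],[0,0,0],[0,0,0],[0,0,0],[0,0,0],[0,0,0],[0,0,0],[0,0,0],[0,0,0],[0,0,0],[0,0,0],[0,0,0],[0,0,0],[0,0,0],[0,0,0],[0,0,0],[0,0,0],[0,0,0.059]])

```text
clock: 2.95
position: [0.5003, -0.1767, 0.2315]
tool_rot: [3.141, 0.0, 2.687]
force: [0.0, 0.7, 0.6]
grip_width: 0.0701
finger_force: 0.0
```

>>> apply_moves(claw=[0.07,0.07,0.07,0.07,0.07,0.07], xyz=[[0,0,0.02],[0,0,0.035],[0,0,0.035],[0,0,0.02],[0,0,0.01],[0,0,0]], twist=[[0,0,0],[0,0,0],[0,0,0],[0,0,0],[0,0,0],[0,0,0]])

```text
clock: 3.55
position: [0.4998, -0.1748, 0.1106]
tool_rot: [-3.141, -0.001, 2.687]
force: [-0.3, 1.0, 0.5]
grip_width: 0.07
finger_force: 0.0
```

```bash
python3 - <<'E'
from h import *
s=bot.observe();print(s['position'],s['tool_rot'],s['qpos'].round(2))
f=grab('top');g=grab('side')
a=cv2.resize(f['img'][180:250,340:420,::-1],(400,350),interpolation=cv2.INTER_CUBIC)
b=cv2.resize(g['img'][190:270,255:346,::-1],(398,350),interpolation=cv2.INTER_CUBIC)
cv2.imwrite('pics/near.png',np.hstack([a,b]))
print('tcp in top,side',proj(f,s['position']),proj(g,s['position']))
E
```

```text
[ 0.49976253 -0.1748215   0.11061688] [-3.14116383e+00 -1.42943792e-03  2.68664746e+00] [ 0.07  0.55  0.21  1.96 -0.19  0.65  1.52]
tcp in top,side [386.8543239  214.34226751] [301.80957205 217.85365011]
```

View pics/near.png

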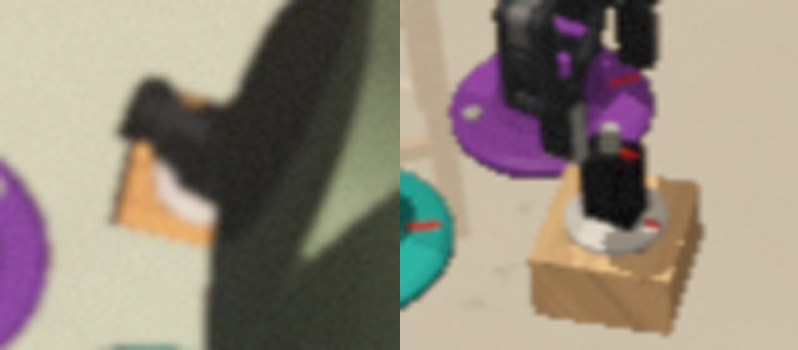

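The side crop shows the fingers straddling the block, with the stud at (609,130) between them and clear on both sides. I'll descend and grip.

>>> apply_moves(claw=[0.07,0.07,0.07,0.07,0.02,0.015,0.015,0.015,0.015,0.015,0.015], xyz=[[0,0.0015,0.02],[0,0,0.02],[0,0,0.015],[0,0,0.0025],[0,0,0],[0,0,0],[0,0,0],[0,0,0],[0,0,0],[0,0,0],[0,0,0]], twist=[[0,0,0],[0,0,0],[0,0,0],[0,0,0],[0,0,0],[0,0,0],[0,0,0],[0,0,0],[0,0,0],[0,0,0],[0,0,0]], force=80)

```text
clock: 4.75
position: [0.5013, -0.1736, 0.0548]
tool_rot: [3.141, 0.001, 2.687]
force: [-2.3, 1.1, 12.2]
grip_width: 0.0211
finger_force: 78.0
```

>>> apply_moves(claw=[0.015,0.015,0.015,0.015,0.015,0.015,0.015,0.015], xyz=[[0,0,-0.005],[0,0,-0.01],[0,0,-0.02],[0,0,-0.02],[0,0,-0.025],[0,0,-0.02],[0,0,-0.01],[0,0,0]], twist=[[0,0,0],[0,0,0],[0,0,0],[0,0,0],[0,0,0],[0,0,0],[0,0,0],[0,0,0]])

```text
clock: 5.55
position: [0.5014, -0.1737, 0.1652]
tool_rot: [3.141, 0.002, 2.687]
force: [0.1, 0.4, -1.7]
grip_width: 0.0211
finger_force: 78.2
```

```bash
python3 - <<'E'
from h import *
s=bot.observe();p=s['position'];print(p,s['tool_rot'],s['force'],s['finger_force'])
g=grab('side');f=grab('top')
b=cv2.resize(g['img'][160:270,255:375,::-1],(545,500),interpolation=cv2.INTER_CUBIC)
cv2.imwrite('pics/lift.png',b)
for n,dz in(('foot',-.047),('collar',-.009),('tcp',0)): print(n,proj(g,p+[0,0,dz]))
for c in('side','top'): print([ (r['position'].round(3) if hasattr(r['position'],'round') else r['position'],r['score']) for r in bot.find_in(c,'spindle')[:2]])
E
```

```text
[ 0.50137159 -0.17365254  0.16517658] [3.14094349e+00 2.22469122e-03 2.68678167e+00] [ 0.11044817  0.37620179 -1.71139069] 78.18732619285583
foot [302.38314163 214.80151956]
collar [301.42377265 200.85840837]
tcp [301.18841778 197.43784846]
[([0.5103, -0.1779, 0.1568], 0.91)]
[([0.4874, -0.1554, 0.1544], 0.44)]
```

View pics/lift.png

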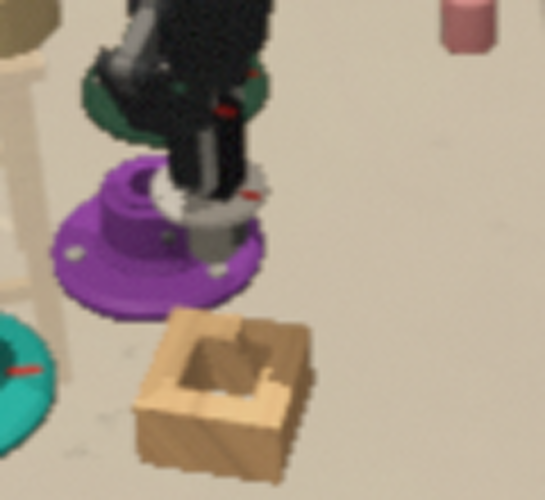

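The spindle is held upright; the collar at crop (209,193) sits where the TCP predicts. Moving above the green hub and turning to yaw 3.189.

>>> apply_moves(claw=[0.015,0.015,0.015,0.015,0.015,0.015,0.015,0.015,0.015,0.015,0.015,0.015,0.015,0.015,0.015,0.015,0.015], xyz=[[0.01,0.015,0],[0.021,0.0314,0],[0.021,0.0314,0],[0.021,0.0314,0],[0.021,0.0314,0],[0.021,0.0314,0],[0.021,0.0314,0],[0.021,0.0314,0],[0.0113,0.0163,0],[0,0,0],[0,0,0],[0,0,0],[0,0,0],[0,0,0],[0,0,0],[0,0,0],[0,0,0]], twist=[[0,0,0],[0,0,0],[0,0,0],[0,0,0],[0,0,0],[0,0,0],[0,0,0],[0,0,0],[0,0,0],[0,0,-0.08],[0,0,-0.1],[0,0,-0.1],[0,0,-0.1],[0,0,-0.08],[0,0,-0.042],[0,0,0],[0,0,0]])

```text
clock: 7.45
position: [0.4597, 0.1258, 0.1633]
tool_rot: [-3.141, -0.001, -3.096]
force: [-0.9, -0.2, -1.7]
grip_width: 0.0212
finger_force: 78.3
```

```bash
python3 - <<'E'
from h import *
s=bot.observe();p=s['position'];print(p,s['tool_rot'],s['force'],s['qpos'].round(2))
g=grab('side')
b=cv2.resize(g['img'][120:205,245:345,::-1],(700,595),interpolation=cv2.INTER_CUBIC)
cv2.imwrite('pics/over.png',b)
for n,dz in(('foot',-.0485),('collar top',-.0075),('tcp',0)): print(n,proj(g,p+[0,0,dz]),(proj(g,p+[0,0,dz])-[245,120])*7)
print('hub',(proj(g,[.4605,.1258,.052])-[245,120])*7)
E
```

```text
[0.45972365 0.12581725 0.16332277] [-3.14130777e+00 -8.58963086e-04 -3.09608655e+00] [-0.88019366 -0.16539268 -1.70465976] [-0.46  0.39  0.08  2.05 -0.05  0.71  1.27]
foot [290.07030997 146.58558804] [315.4921698  186.09911629]
collar top [288.9746243  133.31744015] [307.82237011  93.22208103]
tcp [288.76848184 130.82116885] [306.37937287  75.74818192]
hub [328.46442262 320.23421871]
```

View pics/over.png

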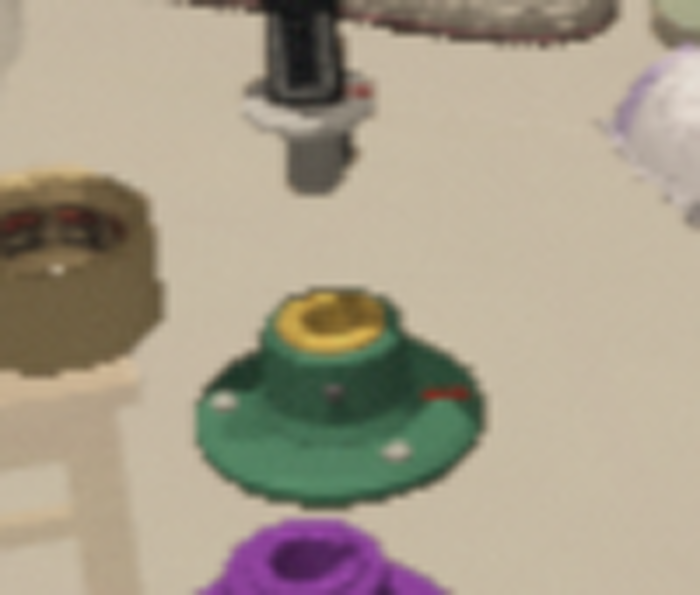

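The picture has the shaft foot at about (316,188) and the brass bush centred at (331,320), about 0.8 mm further in x than assumed. I'll correct x by 1.3 mm and descend to the mouth.

>>> apply_moves(claw=[0.015,0.015,0.015,0.015,0.015,0.015,0.015,0.015], xyz=[[-0.0013,0,0.01],[0,0,0.02],[0,0,0.015],[0,0,0.01],[0,0,0.005],[0,0,0.003],[0,0,0.003],[0,0,0]], twist=[[0,0,0],[0,0,0],[0,0,0],[0,0,0],[0,0,0],[0,0,0],[0,0,0],[0,0,0]])

```text
clock: 8.3
position: [0.4613, 0.1261, 0.0978]
tool_rot: [3.142, 0.0, -3.095]
force: [-0.4, -0.2, -1.2]
grip_width: 0.021
finger_force: 78.3
```

>>> apply_moves(claw=[0.015,0.015,0.015,0.015], xyz=[[0,0,0.002],[0,0,0.002],[0,0,0.002],[0,0,0]], twist=[[0,0,0],[0,0,0],[0,0,0],[0,0,0]])

```text
clock: 8.7
position: [0.4611, 0.126, 0.0916]
tool_rot: [-3.141, -0.0, -3.094]
force: [0.8, -0.2, -1.5]
grip_width: 0.0215
finger_force: 78.3
```

>>> apply_moves(claw=[0.015,0.015,0.015,0.015,0.015], xyz=[[0,0,0.0015],[0,0,0.0015],[0,0,0.0015],[0,0,0.0015],[0,0,0]], twist=[[0,0,0],[0,0,0],[0,0,0],[0,0,0],[0,0,0]])

```text
clock: 9.2
position: [0.4611, 0.126, 0.0856]
tool_rot: [-3.141, -0.0, -3.094]
force: [0.2, -0.6, -1.2]
grip_width: 0.0214
finger_force: 78.3
```

>>> apply_moves(claw=[0.015,0.015,0.015,0.015,0.015,0.015,0.015,0.015], xyz=[[0,0,0.002],[0,0,0.002],[0,0,0.002],[0,0,0.002],[0,0,0.002],[0,0,0.002],[0,0,0],[0,0,0]], twist=[[0,0,0],[0,0,0],[0,0,0],[0,0,0],[0,0,0],[0,0,0],[0,0,0],[0,0,0]])

```text
clock: 10.0
position: [0.4613, 0.126, 0.0739]
tool_rot: [-3.142, 0.0, -3.095]
force: [-1.6, -0.6, 4.0]
grip_width: 0.0214
finger_force: 78.7
```

>>> apply_moves(claw=[0.015,0.015,0.015,0.015,0.015,0.015,0.015,0.015], xyz=[[0,0,0.0015],[0,0,0.0015],[0,0,0.0015],[0,0,0.0015],[0,0,0.0015],[0,0,0.001],[0,0,0],[0,0,0]], twist=[[0,0,0],[0,0,0],[0,0,0],[0,0,0],[0,0,0],[0,0,0],[0,0,0],[0,0,0]])

```text
clock: 10.8
position: [0.4613, 0.126, 0.0653]
tool_rot: [3.142, 0.0, -3.094]
force: [-1.1, -1.0, 6.6]
grip_width: 0.0209
finger_force: 79.1
```

>>> apply_moves(claw=[0.015,0.015,0.015,0.015,0.015], xyz=[[0,0,0.001],[0,0,0.001],[0,0,0.0005],[0,0,0],[0,0,0]], twist=[[0,0,0],[0,0,0],[0,0,0],[0,0,0],[0,0,0]])

```text
clock: 11.3
position: [0.4614, 0.1261, 0.0647]
tool_rot: [3.141, 0.001, -3.095]
force: [-16.9, -4.6, 66.0]
grip_width: 0.0214
finger_force: 88.2
```

The collar seated at TCP z 0.0647, as predicted, but 66 N is more push than needed, so I'll ease off a little.

>>> apply_moves(claw=[0.015,0.015,0.015,0.015,0.015], xyz=[[0,0,-0.0008],[0,0,0],[0,0,0],[0,0,0],[0,0,0]], twist=[[0,0,0],[0,0,0],[0,0,0],[0,0,0],[0,0,0]])

```text
clock: 11.8
position: [0.4613, 0.1261, 0.0648]
tool_rot: [3.141, 0.001, -3.095]
force: [-11.3, -3.0, 42.9]
grip_width: 0.0211
finger_force: 84.5
```

```bash
python3 - <<'E'
from h import *
s=bot.observe();p=s['position'];print(p,s['tool_rot'],s['force'],s['moment'],s['finger_force'])
g=grab('side')
b=cv2.resize(g['img'][130:205,245:345,::-1],(700,525),interpolation=cv2.INTER_CUBIC)
cv2.imwrite('pics/home.png',b)
E
```

```text
[0.46132561 0.12608043 0.06475411] [ 3.14123110e+00  5.80862297e-04 -3.09456512e+00] [-11.30604982  -3.03194101  42.90909701] [-0.67337486  2.28207445  0.00360408] 84.47328686714172
```

View pics/home.png

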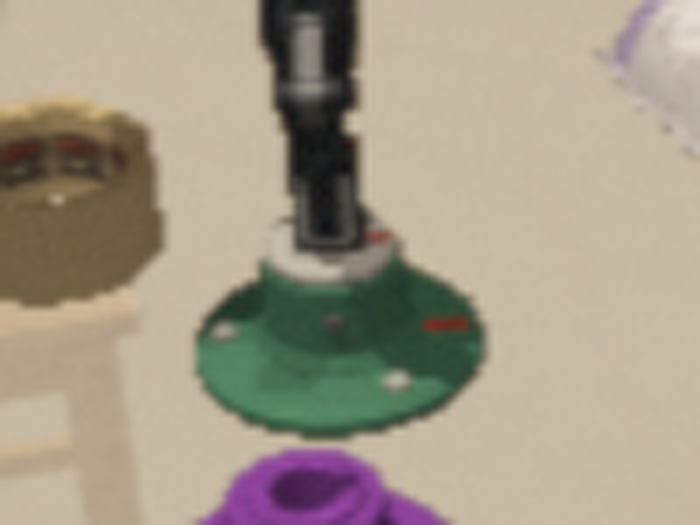

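The collar at (332,250) sits flush on the hub, its red mark in line with the stripe at (445,324). The arm is pushing with 43 N, which is firm and steady, so I'm handing in.

```bash
python3 -c "
from h import *
print(bot.job_done()); s=bot.observe(); print(s['position'],s['force'],s['clock'])"
```

```text
the job is handed in; nothing more can be done
None
the job is handed in; nothing more can be done
```

The spindle is seated in the green base, with its key in the keyway and collar flush; I handed in at about 12 s on the clock, still gripping it and pressing with about 43 N, and the judge's result was not shown.

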